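# Switch a vacuum filtration manifold to the station with the filter cup

### The arm

A 6-joint arm with a two-finger parallel gripper is mounted at the origin on a cart in front of the work surface, level with it; the furniture and walls round the work are solid. World frame = base frame: x ahead of the robot, y to its left, z up, the work surface at z = 0. Lengths are in m, angles in rad, forces in N, time in s.
With the tool pointing down it reaches from about 0.325 to 1 m from the base axis. Payload 5.1 kg.
Tool frame: the origin (TCP) lies on the centre line of the jaws, within the pads' length; the fingertips stand 22 mm ahead of it and the grasp point (between the pads) lies 3 mm ahead of it (arm.tip_reach is the distance from the TCP to the fingertips, in m); z points along the fingers, y is the direction in which the jaws open and shut (so a half turn about z gives the same grasp; the last joint's range is limited). The gripper opens to 85 mm and grips with 20 to 120 N. Pads are 22 mm wide; open, the fingers measure 114 mm over their backs; the gripper's body (76 mm by 85 mm) begins 54 mm behind the grasp point. The pads swing forward as they close: fully open they stand 13 mm farther back than shut.
Start: joints at [-1.386, 0.124, 1.65, -0, 1.367, -0.083], TCP at [0.172, -0.627, 0.226] pointing down, gripper open.
Joint ranges: [-2.61, 2.61], [-1.02, 2.33], [0.03, 2.71], [-1.35, 4.49], [0.32, 2.68], [-2.91, 2.91]. Speed limits (rad/s): [2.57, 2.57, 3.14, 3.14, 3.14, 3.14].

### API

Orientations are given as a unit quaternion [x, y, z, w].
In Python, from workcell import arm gives the robot as it stands. The module is installed in compiled form; this text tells all that it offers.
- The arm moves only by the shell command python3 -m crank 'ROWS' [FORCE]. ROWS is JSON, a list of rows, each a list of 3 entries, a list of its own where there are three numbers: the closure in counts, from 0 (fully open) to 255 (shut), then the shift along the tool's x, y, z in m, then the turn, a rotation vector about the tool's x, y, z in degrees. In form: [[hand, [x, y, z], [rx, ry, rz]], ...]. A call has 1 to 10 rows; each row shifts and turns the pose as measured when the row begins, along the tool's axes as they then stand; what a row does not reach is not made up. A row lasts 1/8 s, in which the tool goes at most 62.5 mm and 10.7 degrees, less where a joint would pass 70% of its speed; a pose out of reach is approached as far as the arm can. A call is refused whole if a number of a shift passes 0.0625 or a number of a turn 10.7, either way. A call with a gripper value outside its range is refused whole. The fingers move at their own pace and stop on an object; FORCE is the grip in N (left out, the last holds). Time passes only in rows, so rows that do not move let the fingers close. It gives the time, the measured TCP pose, the force and the opening at its end, in the units of the state.
- arm.observe(): the state, without advancing time (a new reading comes with each control period).
- arm.camera(name): name is "scene" or "side" or "wrist"; returns the picture (400x640x3 uint8, red, green, blue); there is no depth.
- arm.camera_params(name): a dict with "camera_matrix" (3x3 intrinsics, pixels), "dist" ([k1, k2, p1, p2, k3] as OpenCV has them; the pictures are not rectified), "extrinsics" (4x4, takes a point from camera to world coordinates); the wrist camera has in their place "T_tool_cam" (4x4, takes a point from camera to tool coordinates, whose origin is the TCP and whose axes are the flange's). Camera axes: x right, y down, z forward; pixel columns grow to the right and rows downward; lengths in m; the calibration is good to about 2 mm. A picture is of the moment at which its call begins: read the wrist's pose just before it. camera_params takes no time and is no camera call.
- arm.finish_job(): hands the job in, once; it reports no verdict.
The state is a dict: "t": time; "joint_pos": joint angles; "joint_velocities": joint speeds; "joint_efforts": joint torques, N m; "position": TCP position; "tcp_rot": TCP orientation; "force": force on the tool from outside, world axes, zero at the start; "wrist_torque": the same for the moment, N m; "gripper_width": finger opening in m.
Only numpy, scipy, OpenCV 4.12 (cv2) and the standard library are available. Lean on these libraries where they do the work, as an engineer would, in place of code of your own. Each camera call takes 0.05 s, during which the arm holds its last target.

### The job

Set the vacuum manifold for filtering: open the valve of the station that carries the steel filter cup fully (lever in line with its branch pipe, pointing to your side) and shut the valves of the two bare stations fully (levers square across their pipes, pointing right) so that no vacuum leaks away. Push each lever round with a fingertip or the closed fingers against its side, never with the lever between the fingers. Leave the cup seated on its head and do not disturb the things standing round the manifold.

Things in the scene. Friction and masses are not known exactly. Their poses are not given: they have to be found in the camera images.
- station_a: One of three equal valve stations, 130 mm apart along the header pipe (order varies). Origin: on the bench below the valve's stem; z up, x along its branch pipe away from the robot's side, y to the left. Pipes and valve body stay below z = 67 mm; lever nut top z = 98. At x = +105 mm a column with a round filter support head, 46 mm wide, top z = 66 mm, bare or carrying the cup.
- lever_a (a joint): Valve lever of station_a, rad, about the vertical stem. 0 = open: in line with the branch pipe, pointing to the station's -x (robot's side). 1.571 = closed: across, pointing to the station's -y (right). Grows counter-clockwise from above. Hard stops at both ends; friction 0.12 N m (2 N at the handle), stays where left.
- lever_a_handle (a point): Centre of that lever's blue handle, 63 mm from the stem axis, 100 mm above the bench; its -x axis points outward along the lever. The handle is a bar 54 mm long, 14 mm wide, 12 mm high; free below it down to z = 72 mm.
- station_b: One of three equal valve stations, 130 mm apart along the header pipe (order varies). Origin: on the bench below the valve's stem; z up, x along its branch pipe away from the robot's side, y to the left. Pipes and valve body stay below z = 67 mm; lever nut top z = 98. At x = +105 mm a column with a round filter support head, 46 mm wide, top z = 66 mm, bare or carrying the cup.
- lever_b (a joint): Valve lever of station_b, rad, about the vertical stem. 0 = open: in line with the branch pipe, pointing to the station's -x (robot's side). 1.571 = closed: across, pointing to the station's -y (right). Grows counter-clockwise from above. Hard stops at both ends; friction 0.12 N m (2 N at the handle), stays where left.
- lever_b_handle (a point): Centre of that lever's blue handle, 63 mm from the stem axis, 100 mm above the bench; its -x axis points outward along the lever. The handle is a bar 54 mm long, 14 mm wide, 12 mm high; free below it down to z = 72 mm.
- station_c: One of three equal valve stations, 130 mm apart along the header pipe (order varies). Origin: on the bench below the valve's stem; z up, x along its branch pipe away from the robot's side, y to the left. Pipes and valve body stay below z = 67 mm; lever nut top z = 98. At x = +105 mm a column with a round filter support head, 46 mm wide, top z = 66 mm, bare or carrying the cup.
- lever_c (a joint): Valve lever of station_c, rad, about the vertical stem. 0 = open: in line with the branch pipe, pointing to the station's -x (robot's side). 1.571 = closed: across, pointing to the station's -y (right). Grows counter-clockwise from above. Hard stops at both ends; friction 0.12 N m (2 N at the handle), stays where left.
- lever_c_handle (a point): Centre of that lever's blue handle, 63 mm from the stem axis, 100 mm above the bench; its -x axis points outward along the lever. The handle is a bar 54 mm long, 14 mm wide, 12 mm high; free below it down to z = 72 mm.
- filter_cup: Loose open steel filter cup, 58 mm across, 60 mm high, seated on the support head of one station: its centre is then 105 mm along that station's +x. Origin: centre of its underside, at z = 60 mm when seated; its rim is at z = 120 mm.
- vial_0: Bystander: vial, white cap, 22 mm across, 45 mm high, among the columns. Origin: centre of its underside.
- stopper: Bystander: dark rubber stopper, 42 mm across, 28 mm high, among the columns. Origin: centre of its underside.
- glass_dish: Bystander: covered glass dish, 96 mm across, 16 mm high. Origin: centre of its underside.
- tweezers: Bystander: steel tweezers lying flat, 132 mm long. Origin: centre of its underside.
- timer: Bystander: white bench timer, 58x64x21 mm. Origin: centre of its underside.
- wash_bottle: Bystander: bottle with red cap, 68 mm across, 165 mm high. Origin: centre of its underside.
- beaker_400: Bystander: glass beaker, 88 mm across, 105 mm high. Origin: centre of its underside.
- manifold: Fixed header assembly: 25 mm header pipe along y at x = -50 mm, a round gauge in front of it (top 71 mm high), at the left a hose to an outlet post 115 mm high at x = +90, y = +235 mm. Origin on the bench under the middle station's stem, axes as the stations'; the other stations at y = +-130 mm.
There are look-alikes about, which are no part of the job. What is meant by the filter_cup is not blue, and is the smaller of those in its own colour.

How it is judged:
At the end, for the whole second after the job is handed in: The lever of the station that carries the cup is within 0.12 rad (7 degrees) of its open stop, the levers of both bare stations are within 0.12 rad of their closed stops, all at rest, and the cup is still seated on its support head (value of joint lever_c below 0.12 rad and value of joint each of lever_a, lever_b above 1.451 rad and horizontal distance between filter_cup and station_c between 0.095 and 0.115 m and height (world z) of filter_cup between 0.056 and 0.064 m and linear speed of filter_cup below 0.02 m/s and velocity of joint lever_a between -0.05 and 0.05 rad/s and velocity of joint lever_b between -0.05 and 0.05 rad/s and velocity of joint lever_c between -0.05 and 0.05 rad/s); the robot touches nothing.
It fails at once if the filter cup is lifted, shifted by more than 10 mm or tipped (distance of filter_cup from where it was at the start of the episode above 0.01 m or angle between filter_cup's own z axis and vertical above 0.15 rad).
It fails at once if one of the things standing round the manifold is lifted, knocked over or moved by more than 30 mm (distance of any of vial_0, stopper, glass_dish, tweezers, timer, wash_bottle, beaker_400 from where it was at the start of the episode above 0.03 m).
It fails at once if a lever is taken between the fingers (the point between the finger pads lies inside its handle) (x of the grasp point in the frame of lever_a_handle between -0.03 and 0.03 m and y of the grasp point in the frame of lever_a_handle between -0.006 and 0.006 m and z of the grasp point in the frame of lever_a_handle between -0.012 and 0.012 m).
It fails at once if a lever is taken between the fingers (the point between the finger pads lies inside its handle) (x of the grasp point in the frame of lever_b_handle between -0.03 and 0.03 m and y of the grasp point in the frame of lever_b_handle between -0.006 and 0.006 m and z of the grasp point in the frame of lever_b_handle between -0.012 and 0.012 m).
It fails at once if a lever is taken between the fingers (the point between the finger pads lies inside its handle) (x of the grasp point in the frame of lever_c_handle between -0.03 and 0.03 m and y of the grasp point in the frame of lever_c_handle between -0.006 and 0.006 m and z of the grasp point in the frame of lever_c_handle between -0.012 and 0.012 m).
It also fails if it takes over 59 s, if anything falls off the work surface, if the arm or the gripper's body presses on something with over 40 N, if the wrist force passes 120 N, or if a joint passes its speed limit or range.

## Working session

There is one attempt and no reset: what is moved stays moved. The work goes in short steps, Python scripts to look and compute and a shell command to move; the robot and the scene stay as the last step left them, time stands still between calls to the robot, and variables do not carry over. Pictures are saved under pics/ and viewed, and the job is handed in when it is done.

```bash
mkdir -p pics; python3 - <<'E'
from workcell import arm
import cv2
print(arm.observe(), arm.tip_reach)
for n in ("scene","side","wrist"):
    cv2.imwrite(f"pics/{n}0.png",arm.camera(n)[:,:,::-1]); p=arm.camera_params(n); print(n,p)
E
```

```text
{'t': 0.0, 'joint_pos': array([-1.38558821e+00,  1.24488961e-01,  1.65168108e+00,  1.35656537e-05,
        1.36748534e+00, -8.26058026e-02]), 'joint_velocities': array([ 5.22805360e-04, -7.63956041e-05,  4.42154835e-04, -1.05887560e-03,
       -8.33125582e-04, -3.82700529e-04]), 'joint_efforts': array([ 1.51592034e-03, -4.23607850e+01, -3.65452051e+01,  2.10375146e-05,
        6.82566577e-03, -1.64596486e-05]), 'position': array([ 0.17186271, -0.62622368,  0.22455929]), 'tcp_rot': array([ 9.91047509e-01,  1.33505699e-01, -4.62539003e-05, -1.03034596e-03]), 'force': array([-0.25910118,  0.12722145, -0.08877718]), 'wrist_torque': array([-0.01234906, -0.01460723, -0.00433206]), 'gripper_width': 0.08577173782621032} 0.022
scene {'camera_matrix': array([[478.52992137,   0.        , 317.29942957],
       [  0.        , 478.52992137, 203.21822014],
       [  0.        ,   0.        ,   1.        ]]), 'dist': array([-0.13027106,  0.        ,  0.        ,  0.        ,  0.        ]), 'extrinsics': array([[-0.87565107, -0.35861458,  0.32346682, -0.01549794],
       [-0.48273378,  0.66971318, -0
[... 575 characters left out ...]
46515,  0.87849947],
       [ 0.        ,  0.        ,  0.        ,  1.        ]])}
wrist {'camera_matrix': array([[352.40609256,   0.        , 319.8205679 ],
       [  0.        , 352.40609256, 202.95865129],
       [  0.        ,   0.        ,   1.        ]]), 'dist': array([-0.06138875,  0.        ,  0.        ,  0.        ,  0.        ]), 'T_tool_cam': array([[-6.03601714e-04, -9.52600556e-01, -3.04223301e-01,
         7.92072952e-02],
       [ 9.99999619e-01, -7.66625039e-04,  4.16424231e-04,
        -3.70446996e-05],
       [-6.29911154e-04, -3.04222934e-01,  9.52600656e-01,
        -1.48239770e-01],
       [ 0.00000000e+00,  0.00000000e+00,  0.00000000e+00,
         1.00000000e+00]])}
```

View pics/scene0.png

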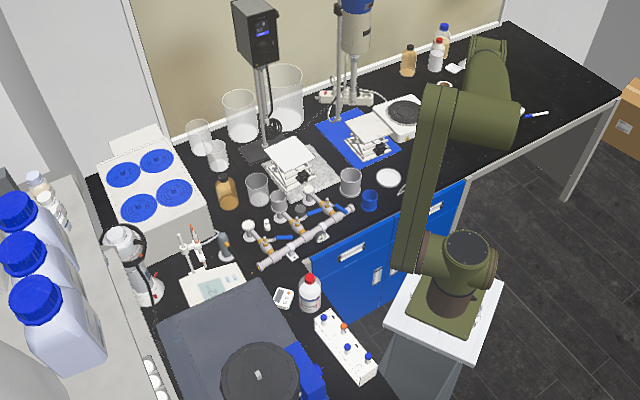

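View pics/side0.png

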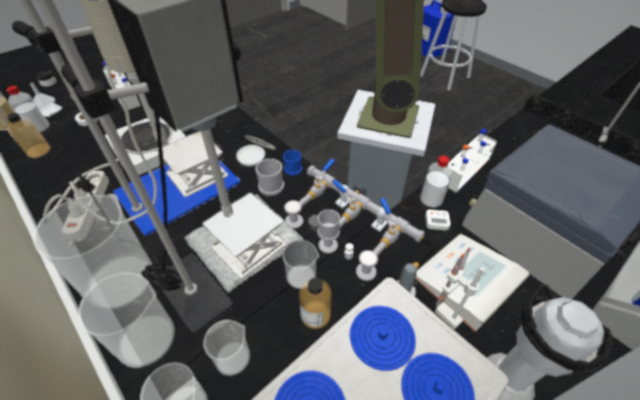

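View pics/wrist0.png

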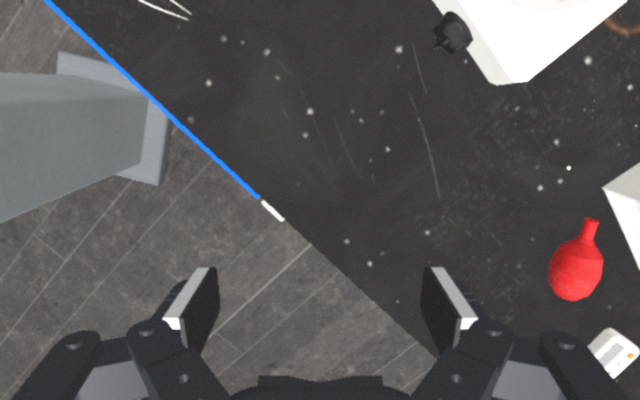

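```bash
python3 - <<'E'
import cv2
a=cv2.imread("pics/scene0.png")[160:320,210:410]; cv2.imwrite("pics/sc.png",cv2.resize(a,None,fx=4,fy=3.75,interpolation=cv2.INTER_CUBIC))
a=cv2.imread("pics/side0.png")[140:290,250:450]; cv2.imwrite("pics/sd.png",cv2.resize(a,None,fx=4,fy=4,interpolation=cv2.INTER_CUBIC))
E
```

```text
(no output)
```

View pics/sc.png

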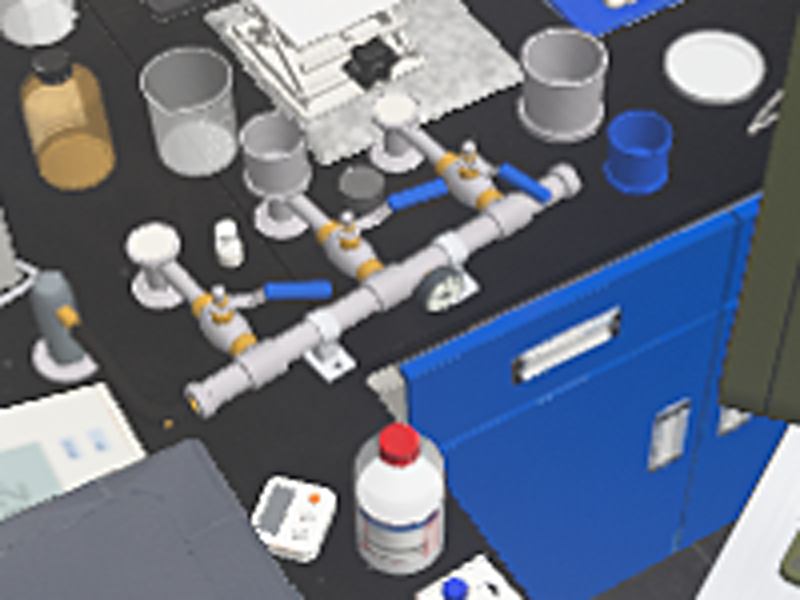

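View pics/sd.png

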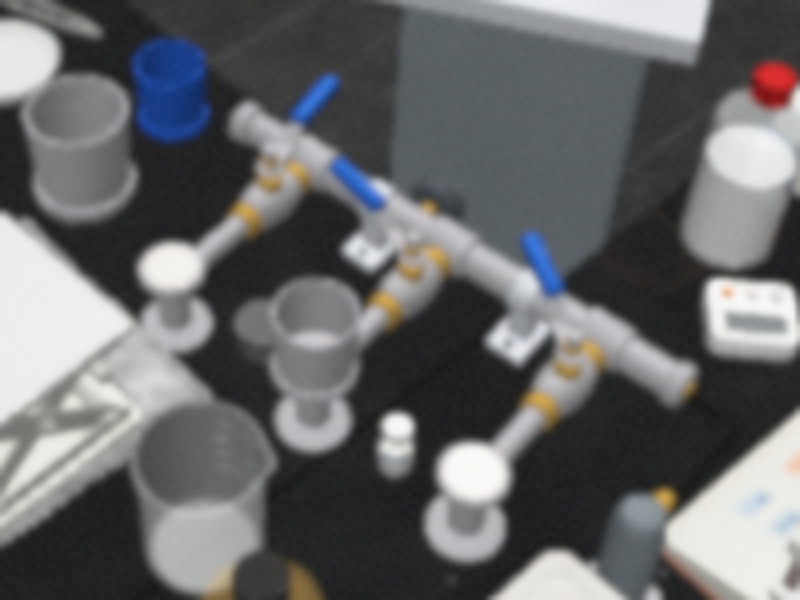

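```bash
cat > h.py <<'E'
import numpy as np,cv2
from workcell import arm
def ray(n,uv,z,T=None):
    p=arm.camera_params(n); E=p["extrinsics"] if T is None else T
    q=cv2.undistortPoints(np.array([[uv]],float),p["camera_matrix"],p["dist"])[0,0]
    d=E[:3,:3]@[q[0],q[1],1]; o=E[:3,3]
    return (o+d*(z-o[2])/d[2])
E
python3 - <<'E'
from h import *
S=dict(nutL=(220,288,.098),nutM=(347,215,.098),nutR=(468,145,.098),headL=(153,243,.066),headR=(396,110,.066),
 Li=(266,290,.106),Lo=(331,288,.106),Mi=(390,201,.106),Mo=(447,186,.106),Ri=(501,168,.106),Ro=(548,193,.106),
 cup=(275,132,.12),pipeR=(570,180,.06),pipeL=(200,400,.06))
D=dict(nutL=(572,348,.098),nutM=(413,250,.098),nutR=(270,163,.098),headL=(473,467,.066),headR=(171,265,.066),
 Li=(555,287,.106),Lo=(530,237,.106),Mi=(376,200,.106),Mo=(338,162,.106),Ri=(297,118,.106),Ro=(332,80,.106),cup=(316,303,.12))
for k,v in S.items():
    a=ray("scene",(210+v[0]/4,160+v[1]/3.75),v[2]); 
    b=ray("side",(250+D[k][0]/4,140+D[k][1]/4),v[2]) if k in D else None
    print(k,a.round(3),None if b is None else b.round(3))
E
```

```text
nutL [0.592 0.113 0.098] [0.599 0.12  0.098]
nutM [ 0.542 -0.005  0.098] [0.55  0.001 0.098]
nutR [ 0.493 -0.125  0.098] [ 0.501 -0.117  0.098]
headL [0.685 0.079 0.066] [0.685 0.078 0.066]
headR [ 0.583 -0.159  0.066] [ 0.588 -0.161  0.066]
Li [0.554 0.102 0.106] [0.559 0.1   0.106]
Lo [0.51  0.075 0.106] [0.52  0.075 0.106]
Mi [ 0.515 -0.031  0.106] [ 0.52  -0.034  0.106]
Mo [ 0.482 -0.068  0.106] [ 0.493 -0.069  0.106]
Ri [ 0.452 -0.108  0.106] [ 0.459 -0.11   0.106]
Ro [ 0.404 -0.101  0.106] [ 0.412 -0.098  0.106]
cup [ 0.636 -0.045  0.12 ] [ 0.632 -0.043  0.12 ]
pipeR [ 0.41  -0.159  0.06 ] None
pipeL [0.56  0.198 0.06 ] None
```

```bash
python3 - <<'E'
from h import *
def tri(a,b):
    P=[]
    for n,uv in(("scene",a),("side",b)):
        p=arm.camera_params(n);o=p["extrinsics"][:3,3];P.append((o,ray(n,uv,0)-o))
    A=np.stack([P[0][1],-P[1][1]],1);s=np.linalg.lstsq(A,P[1][0]-P[0][0],rcond=None)[0]
    return ((P[0][0]+s[0]*P[0][1])+(P[1][0]+s[1]*P[1][1]))/2, np.linalg.norm(P[0][0]+s[0]*P[0][1]-P[1][0]-s[1]*P[1][1])
print(tri((258,65),(205,125)))
print("rodbase",ray("side",(190,287),0.01),"jack top",tri((292,152),(247,222)),tri((315,152),(290,222)))
print("washcap",ray("side",(443,160),.165),ray("scene",(309,279),.165))
E
```

```text
(array([ 0.79258027, -0.21948258,  0.48332414]), np.float64(0.005256890206391642))
rodbase [ 0.8749034  -0.33080559  0.01      ] jack top (array([ 0.70751427, -0.24332752,  0.11541063]), np.float64(0.015810014754855627)) (array([ 0.63335994, -0.19582067,  0.12491751]), np.float64(0.1418202713261759))
washcap [0.37879894 0.20805    0.165     ] [0.36710502 0.21806798 0.165     ]
```

```bash
python3 -m crank '[[255,[0,0,0],[0,0,9.5]],[255,[0,0,0],[0,0,9.5]],[255,[0,0,0],[0,0,9.5]],[255,[0,0,0],[0,0,9.5]]]' 20; python3 -m crank '[[255,[0.002,-0.06,0],[0,0,0]],[255,[0.002,-0.06,0],[0,0,0]],[255,[0.002,-0.06,0],[0,0,0]],[255,[0.002,-0.06,0],[0,0,0]],[255,[0.002,-0.06,0],[0,0,0]],[255,[0.002,-0.06,0],[0,0,0]],[255,[0.002,-0.06,0],[0,0,0]],[255,[0.002,-0.06,0],[0,0,0]],[255,[0.002,-0.06,0],[0,0,0]]]'
```

```text
t: 0.65
position: [0.1717, -0.6253, 0.2225]
tcp_rot: [0.978, -0.207, -0.001, -0.003]
force: [-0.5, -0.4, -0.2]
gripper_width: 0.0123
t: 1.78
position: [0.412, -0.127, 0.2225]
tcp_rot: [0.977, -0.212, -0.0, -0.004]
force: [1.7, -0.4, -0.9]
gripper_width: 0.0002
```

```bash
python3 -m crank '[[255,[0.01,-0.04,0],[0,0,0]],[255,[0,0,0],[0,0,0]]]'; python3 - <<'E'
from h import *
o=arm.observe();print(o["position"],o["tcp_rot"],o["joint_pos"])
np.savez("w1.npz",p=o["position"],q=o["tcp_rot"])
cv2.imwrite("pics/w1.png",arm.camera("wrist")[:,:,::-1])
E
```

```text
t: 2.02
position: [0.4388, -0.0901, 0.2226]
tcp_rot: [0.978, -0.209, -0.0, -0.004]
force: [0.8, -0.5, 0.1]
gripper_width: 0.0001
[ 0.43876665 -0.09012954  0.22261241] [ 9.77933648e-01 -2.08868391e-01 -4.51121894e-04 -4.42405074e-03] [-0.32803412 -0.34288664  2.08393276  0.00880556  1.40248727  1.6621183 ]
```

View pics/w1.png

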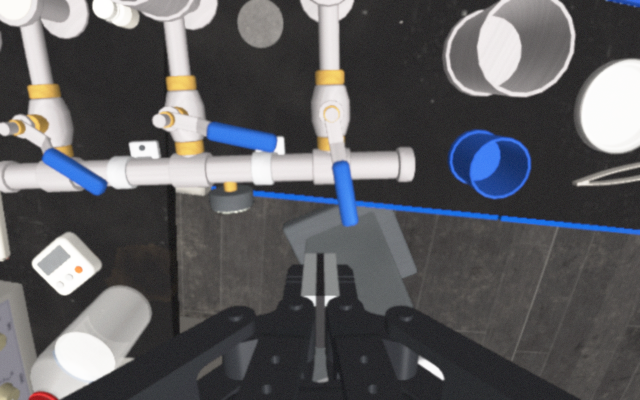

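```bash
cat >> h.py <<'E'
from scipy.spatial.transform import Rotation as Ro
def wray(uv,z,f):
    d=np.load(f);T=np.eye(4);T[:3,:3]=Ro.from_quat(d["q"]).as_matrix();T[:3,3]=d["p"]
    return ray("wrist",uv,z,T@arm.camera_params("wrist")["T_tool_cam"])
E
python3 - <<'E'
from h import *
P={k:wray(v[:2],v[2],"w1.npz") for k,v in dict(nR=(332,111,.098),nM=(166,116,.098),nL=(9,127,.098),Ri=(340,162,.106),Ro=(348,223,.106),Mi=(208,131,.106),Mo=(277,144,.106),Li=(46,153,.106),Lo=(103,189,.106)).items()}
for k,v in P.items(): print(k,v.round(3))
yd=P["nL"]-P["nR"];print(np.linalg.norm(yd[:2]))
th=np.arctan2(-yd[0],yd[1]);print("yaw",np.degrees(th))
for s in "LMR":
    h=P[s+"o"]-P[s+"i"];print(s,np.linalg.norm(h),np.degrees(np.arctan2(h[1],h[0])-th)%360-180, (P[s+"o"]/2+P[s+"i"]/2).round(3))
E
```

```text
nR [ 0.494 -0.123  0.098]
nM [ 0.544 -0.006  0.098]
nL [0.593 0.118 0.098]
Ri [ 0.458 -0.114  0.106]
Ro [ 0.409 -0.1    0.106]
Mi [ 0.52  -0.033  0.106]
Mo [ 0.49  -0.076  0.106]
Li [0.56  0.095 0.106]
Lo [0.516 0.068 0.106]
0.26076245613998306
yaw -22.201717209201284
L 0.051902181487772 53.22725251731066 [0.538 0.081 0.106]
M 0.05247224128785953 77.16666030404679 [ 0.505 -0.054  0.106]
R 0.05017340180032495 6.409816801984277 [ 0.434 -0.107  0.106]
```

```bash
cat >> h.py <<'E'
ST=dict(R=(.494,-.122),M=(.543,-.002),L=(.592,.118)); YAW=np.radians(-22.3)
Q=np.array([[np.cos(YAW),-np.sin(YAW)],[np.sin(YAW),np.cos(YAW)]])
def plan(s,qs,sgn,r=.065,clear=0.,z=.106):
    """finger centre waypoints in station frame + tool shifts; sgn +1 push ccw, -1 push cw"""
    o=arm.observe();p=o["position"];R=Ro.from_quat(o["tcp_rot"]).as_matrix()
    cur=Q.T@(p[:2]-ST[s]);print("now in",s,cur.round(4),"z",p[2].round(4),"yaw err",np.degrees(np.arctan2(R[1,0],R[0,0])-YAW).round(2),"F",o["force"].round(1))
    last=p
    for q in qs:
        a=np.radians(q);d=np.array([-np.cos(a),-np.sin(a)]);t=np.array([np.sin(a),-np.cos(a)])
        of=.007+.011*abs(t[0])+.0145*abs(t[1])+clear
        w=r*d-sgn*of*t; g=np.r_[Q@w+ST[s],z]
        print(q,"st",w.round(4),"shift tool",(R.T@(g-last)).round(4)); last=g
E
python3 -c "
from h import *
plan('R',[6.4],1,clear=.015)"
```

```text
now in R [-0.0634  0.0075] z 0.2225 yaw err -1.9 F [-0.4  1.2  0.8]
6.4 st [-0.0688  0.0302] shift tool [-0.0058 -0.0216  0.1167]
```

```bash
python3 -m crank '[[255,[-0.006,-0.023,0],[0,0,-1.9]],[255,[0,0,0.04],[0,0,0]],[255,[0,0,0.04],[0,0,0]],[255,[0,0,0.035],[0,0,0]],[255,[0,0,0],[0,0,0]]]'; python3 -c "
from h import *
plan('R',[6.4],1,clear=.015)
plan('R',[6.4,15,30,45,60,75,90,93],1)"
```

```text
t: 2.7
position: [0.4404, -0.071, 0.1052]
tcp_rot: [0.98, -0.197, -0.0, -0.003]
force: [0.2, 0.3, -0.3]
gripper_width: 0.0
now in R [-0.0689  0.0268] z 0.1052 yaw err -0.37 F [ 0.2  0.3 -0.3]
6.4 st [-0.0688  0.0302] shift tool [ 0.0001 -0.0033 -0.0007]
now in R [-0.0689  0.0268] z 0.1052 yaw err -0.37 F [ 0.2  0.3 -0.3]
6.4 st [-0.0671  0.0152] shift tool [ 0.0018  0.0116 -0.0008]
15 st [-0.069   0.0062] shift tool [-0.0018  0.009  -0.0001]
30 st [-0.0688 -0.0108] shift tool [ 0.0002  0.017  -0.0001]
45 st [-0.0637 -0.0283] shift tool [ 0.0053  0.0174 -0.0001]
60 st [-0.0531 -0.0444] shift tool [ 0.0107  0.0161 -0.0001]
75 st [-0.0375 -0.0573] shift tool [ 0.0157  0.0127 -0.0001]
90 st [-0.018 -0.065] shift tool [ 0.0195  0.0076 -0.0001]
93 st [-0.0153 -0.0659] shift tool [ 0.0027  0.0009 -0.    ]
```

```bash
python3 -m crank '[[255,[0.002,0.012,0],[0,0,0]],[255,[-0.002,0.009,0],[0,0,0]],[255,[0,0.009,0],[0,0,0]],[255,[0,0.009,0],[0,0,0]],[255,[0.003,0.009,0],[0,0,0]],[255,[0.003,0.009,0],[0,0,0]],[255,[0,0,0],[0,0,0]]]'; python3 -c "
from h import *
plan('R',[45,60,75,90,93],1)"
```

```text
t: 3.58
position: [0.4258, -0.133, 0.1112]
tcp_rot: [0.98, -0.198, 0.005, -0.002]
force: [-0.9, 0.2, 0.5]
gripper_width: 0.0002
now in R [-0.0589 -0.0361] z 0.1112 yaw err -0.54 F [-0.9  0.2  0.5]
45 st [-0.0637 -0.0283] shift tool [-0.0048 -0.0077  0.0052]
60 st [-0.0531 -0.0444] shift tool [0.0107 0.016  0.    ]
75 st [-0.0375 -0.0573] shift tool [0.0157 0.0127 0.0001]
90 st [-0.018 -0.065] shift tool [0.0195 0.0076 0.0001]
93 st [-0.0153 -0.0659] shift tool [0.0027 0.0009 0.    ]
```

```bash
python3 - <<'E'
from h import *
o=arm.observe();np.savez("w2.npz",p=o["position"],q=o["tcp_rot"])
cv2.imwrite("pics/w2.png",arm.camera("wrist")[:,:,::-1])
E
```

```text
(no output)
```

View pics/w2.png

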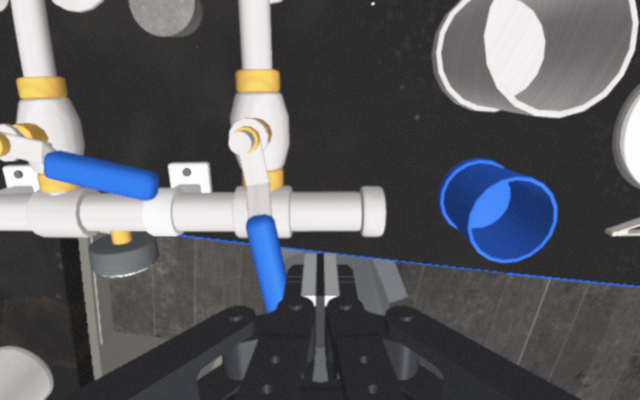

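```bash
python3 - <<'E'
from h import *
for f,L in (("w1.npz",dict(n=(332,111,.098),i=(340,162,.106),o=(348,223,.106))),("w2.npz",dict(n=(243,137,.098),i=(260,220,.106),o=(276,308,.106)))):
    for k,v in L.items():
        print(k,(Q.T@(wray(v[:2],v[2],f)[:2]-ST["R"])).round(4))
T=arm.camera_params("wrist")["T_tool_cam"];K=arm.camera_params("wrist")["camera_matrix"]
for z in(-.01,0,.01,.022):
  for x in (-.011,.011):
    c=np.linalg.inv(T)@[x,0.0145,z,1];print(x,z,(K@c[:3]/c[2])[:2].round())
a=cv2.imread("pics/w2.png")[200:400,200:440];cv2.imwrite("pics/w2c.png",cv2.resize(a,None,fx=3,fy=3,interpolation=cv2.INTER_CUBIC))
cv2.imwrite("pics/sc2.png",cv2.resize(arm.camera("scene")[150:270,270:430,::-1],None,fx=5,fy=5,interpolation=cv2.INTER_CUBIC))
E
```

```text
n [ 0.0008 -0.0009]
i [-0.0368 -0.0059]
o [-0.0866 -0.0116]
n [ 0.0004 -0.0006]
i [-0.0371 -0.0076]
o [-0.0847 -0.0127]
-0.011 -0.01 [354. 300.]
0.011 -0.01 [355. 255.]
-0.011 0 [352. 288.]
0.011 0 [353. 246.]
-0.011 0.01 [350. 277.]
0.011 0.01 [351. 237.]
-0.011 0.022 [348. 266.]
0.011 0.022 [349. 228.]
```

View pics/w2c.png

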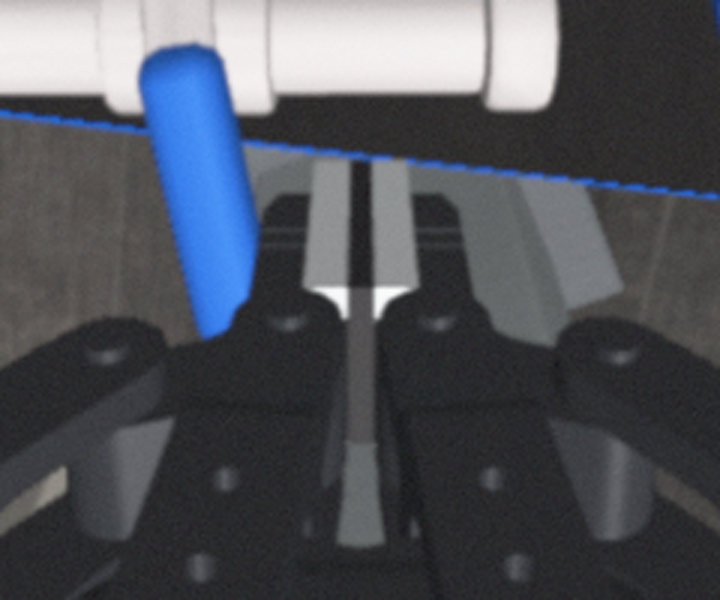

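View pics/sc2.png

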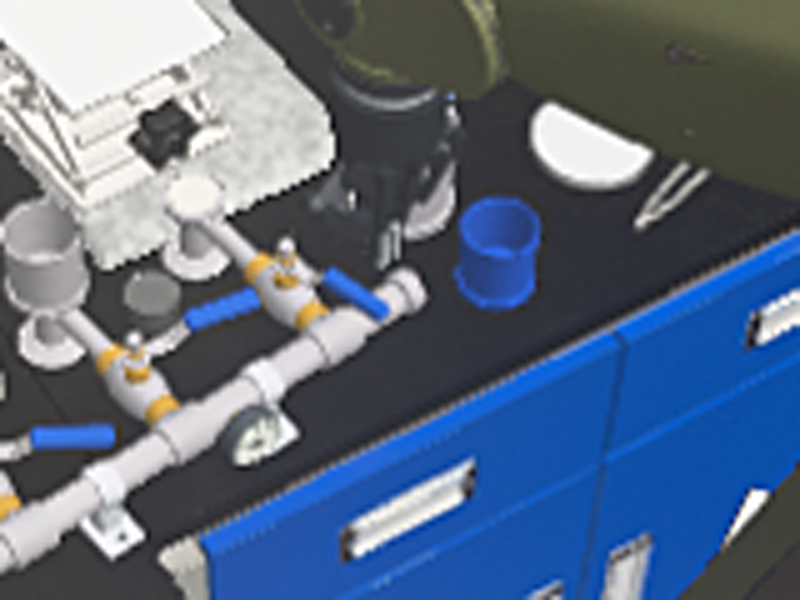

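```bash
python3 - <<'E'
from h import *
for z in (.08,.09,.1,.11,.12): print(z,ray("scene",(347.5,203),z).round(3))
o=arm.observe();print(o["position"])
p=arm.camera_params("scene");E=np.linalg.inv(p["extrinsics"])
for z in (.08,.09,.1,.11,.12):
    q=cv2.projectPoints(np.array([[.4258,-.133,z]]),cv2.Rodrigues(E[:3,:3])[0],E[:3,3],p["camera_matrix"],p["dist"])[0].ravel()
    print(z,q,(q-[270,150])*5)
cv2.imwrite("pics/sd2.png",cv2.resize(arm.camera("side")[120:240,270:430,::-1],None,fx=5,fy=5,interpolation=cv2.INTER_CUBIC))
E
```

```text
0.08 [ 0.428 -0.155  0.08 ]
0.09 [ 0.425 -0.147  0.09 ]
0.1 [ 0.421 -0.14   0.1  ]
0.11 [ 0.417 -0.132  0.11 ]
0.12 [ 0.414 -0.124  0.12 ]
[ 0.42578103 -0.13242848  0.11112503]
0.08 [345.20208846 207.56456391] [376.01044229 287.82281953]
0.09 [345.29028053 205.67907182] [376.45140266 278.3953591 ]
0.1 [345.3791825  203.77592916] [376.89591249 268.87964578]
0.11 [345.46880162 201.85491085] [377.34400809 259.27455423]
0.12 [345.55914521 199.91578848] [377.79572607 249.5789424 ]
```

View pics/sd2.png

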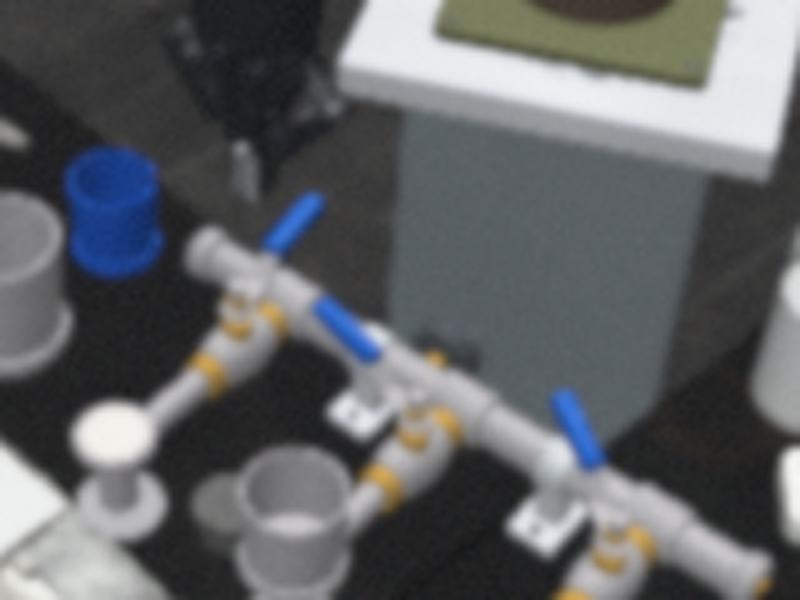

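```bash
python3 - <<'E'
from h import *
o=arm.observe();R=Ro.from_quat(o["tcp_rot"]).as_matrix()
for z in (.085,.09,.095,.1,.105,.11,.115,.12):
    print(z,[ (R.T@(g-o["position"])).round(4)*1000 for g in (ray("scene",(346.5,203.2),z),ray("side",(319.2,159.8),z),wray((319,251),z,"w2.npz"))])
for n,b in(("scene",(325,185,365,215)),("side",(300,135,340,170))):
    a=arm.camera(n)[b[1]:b[3],b[0]:b[2],::-1];cv2.imwrite(f"pics/z{n}.png",cv2.resize(a,None,fx=15,fy=15,interpolation=cv2.INTER_NEAREST))
E
```

```text
0.085 [array([ 9.1, 14.2, 26.1]), array([-17. ,  20.8,  25.8]), array([-3.8, -0.5, 26. ])]
0.09 [array([ 6. , 11.3, 21.1]), array([-12.8,  17.2,  20.9]), array([-1.4, -0.5, 21.1])]
0.095 [array([ 2.9,  8.4, 16. ]), array([-8.6, 13.6, 15.9]), array([ 1. , -0.5, 16.1])]
0.1 [array([-0.2,  5.4, 11. ]), array([-4.5,  9.9, 11. ]), array([ 3.3, -0.5, 11.1])]
0.105 [array([-3.3,  2.5,  6. ]), array([-0.3,  6.3,  6. ]), array([ 5.7, -0.4,  6.1])]
0.11 [array([-6.4, -0.5,  1. ]), array([3.9, 2.7, 1.1]), array([ 8.1, -0.4,  1.1])]
0.115 [array([-9.5, -3.4, -4. ]), array([ 8.1, -1. , -3.9]), array([10.4, -0.4, -3.8])]
0.12 [array([-12.6,  -6.4,  -9. ]), array([12.2, -4.6, -8.8]), array([12.8, -0.4, -8.8])]
```

View pics/zscene.png

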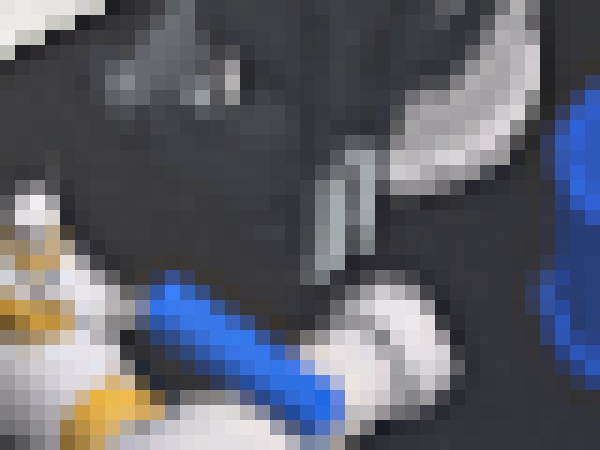

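View pics/zside.png

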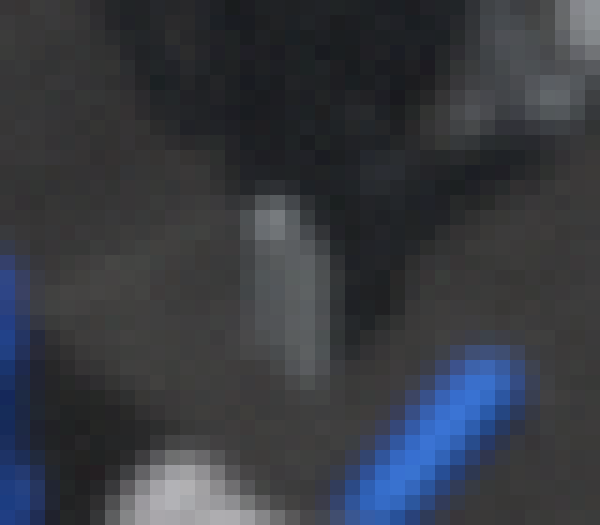

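```bash
python3 -m crank '[[255,[0,0,-0.05],[0,0,0]],[255,[-0.009,-0.033,0],[0,0,0]],[255,[0,-0.033,0],[0,0,0]],[255,[0,0,0.033],[0,0,0]],[255,[0,0,0.033],[0,0,0]],[255,[0,0,0],[0,0,0]]]'; python3 -c "
from h import *
plan('R',[9],1,clear=.01,z=.095)"
```

```text
t: 4.58
position: [0.4447, -0.0637, 0.0966]
tcp_rot: [0.981, -0.196, 0.006, -0.003]
force: [-1.0, 0.1, -0.7]
gripper_width: 0.0002
now in R [-0.0677  0.0352] z 0.0966 yaw err -0.27 F [-1.   0.1 -0.7]
9 st [-0.0694  0.0225] shift tool [-0.0016  0.0128  0.0015]
```

```bash
python3 -m crank '[[255,[-0.001,0.013,0.002],[0,0,0]],[255,[0,0.006,0],[0,0,0]],[255,[0,0.006,0],[0,0,0]],[255,[0,0.006,0],[0,0,0]]]'; python3 - <<'E'
from h import *
plan('R',[9],1,z=.095)
o=arm.observe();np.savez("w3.npz",p=o["position"],q=o["tcp_rot"])
a=arm.camera("wrist")[100:400,160:480,::-1];cv2.imwrite("pics/w3.png",cv2.resize(a,None,fx=2,fy=2))
E
```

```text
t: 5.08
position: [0.4335, -0.0945, 0.0985]
tcp_rot: [0.981, -0.196, 0.009, -0.003]
force: [-0.4, 2.5, -0.2]
gripper_width: 0.0001
now in R [-0.0664  0.0025] z 0.0985 yaw err -0.28 F [-0.4  2.5 -0.2]
9 st [-0.0678  0.0126] shift tool [-0.0015 -0.0101  0.0035]
```

View pics/w3.png

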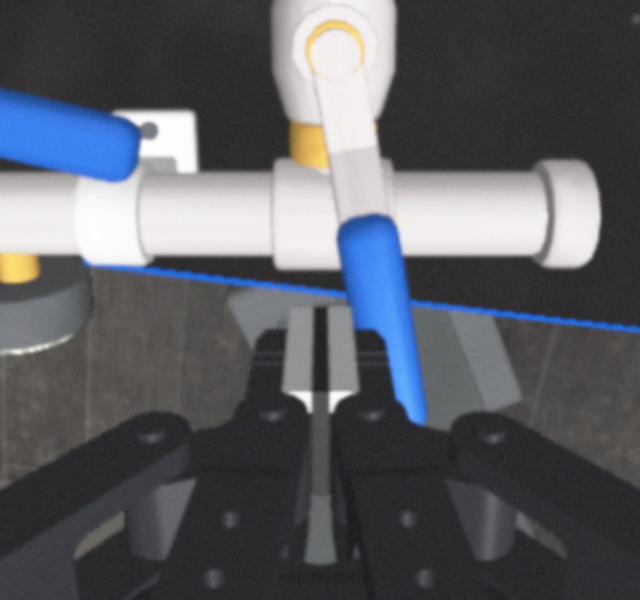

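```bash
sed -i 's/\.0145\*abs/.0095*abs/' h.py; cat >> h.py <<'E'
def tilt():
    R=Ro.from_quat(arm.observe()["tcp_rot"]).as_matrix(); z=R.T@[0,0,-1]
    print("turn to level: rx %.2f ry %.2f"%(np.degrees(-z[1]),np.degrees(z[0])))
E
python3 -c "
from h import *
tilt()
plan('R',[20,30,40,50,60,70,80,90,95],1,z=.095)"
```

```text
turn to level: rx -0.48 ry -0.99
now in R [-0.0664  0.0021] z 0.0984 yaw err -0.3 F [ 1.   0.2 -0.7]
20 st [-0.0678 -0.0037] shift tool [-0.0014  0.0058  0.0033]
30 st [-0.0667 -0.0145] shift tool [ 0.0012  0.0108 -0.0001]
40 st [-0.0635 -0.0254] shift tool [ 0.0032  0.0109 -0.    ]
50 st [-0.0583 -0.036 ] shift tool [0.0053 0.0105 0.    ]
60 st [-0.0509 -0.0457] shift tool [0.0074 0.0097 0.    ]
70 st [-0.0416 -0.054 ] shift tool [0.0094 0.0083 0.0001]
80 st [-0.0305 -0.0606] shift tool [0.0111 0.0065 0.0001]
90 st [-0.018 -0.065] shift tool [0.0125 0.0043 0.0002]
95 st [-0.013  -0.0664] shift tool [0.005  0.0014 0.0001]
```

```bash
python3 -m crank '[[255,[-0.001,0.006,0.003],[-0.5,-1,0]],[255,[0.001,0.011,0.001],[0,0,0]],[255,[0.003,0.011,0.001],[0,0,0]],[255,[0.005,0.011,0.001],[0,0,0]]]'; python3 -c "
from h import *
tilt()
plan('R',[50,60,70,80,90,95],1,z=.095)"
```

```text
t: 5.62
position: [0.4266, -0.1353, 0.0931]
tcp_rot: [0.981, -0.196, 0.001, -0.001]
force: [1.8, 2.9, 1.6]
gripper_width: -0.0003
turn to level: rx -0.12 ry -0.06
now in R [-0.0573 -0.0379] z 0.0931 yaw err -0.25 F [1.8 2.9 1.6]
50 st [-0.0583 -0.036 ] shift tool [-0.001  -0.0019 -0.0018]
60 st [-0.0509 -0.0457] shift tool [ 0.0074  0.0097 -0.    ]
70 st [-0.0416 -0.054 ] shift tool [ 0.0094  0.0083 -0.    ]
80 st [-0.0305 -0.0606] shift tool [ 0.0111  0.0065 -0.    ]
90 st [-0.018 -0.065] shift tool [0.0125 0.0043 0.    ]
95 st [-0.013  -0.0664] shift tool [0.005  0.0014 0.    ]
```

```bash
python3 -m crank '[[255,[0.006,0.008,-0.002],[0,0,0]],[255,[0.009,0.008,0],[0,0,0]],[255,[0.011,0.006,0],[0,0,0]],[255,[0.012,0.004,0],[0,0,0]]]'; python3 - <<'E'
from h import *
tilt()
plan('R',[90,95],1,z=.095)
o=arm.observe();np.savez("w4.npz",p=o["position"],q=o["tcp_rot"])
a=arm.camera("wrist")[:,:,::-1];cv2.imwrite("pics/w4.png",a)
E
```

```text
t: 6.12
position: [0.4502, -0.1765, 0.0931]
tcp_rot: [0.981, -0.196, -0.003, -0.001]
force: [-16.8, 15.5, 6.6]
gripper_width: -0.0002
turn to level: rx -0.09 ry 0.39
now in R [-0.0198 -0.0671] z 0.0931 yaw err -0.34 F [-16.8  15.5   6.6]
90 st [-0.018 -0.065] shift tool [ 0.0018 -0.0021 -0.0019]
95 st [-0.013  -0.0664] shift tool [ 0.005   0.0014 -0.    ]
```

View pics/w4.png

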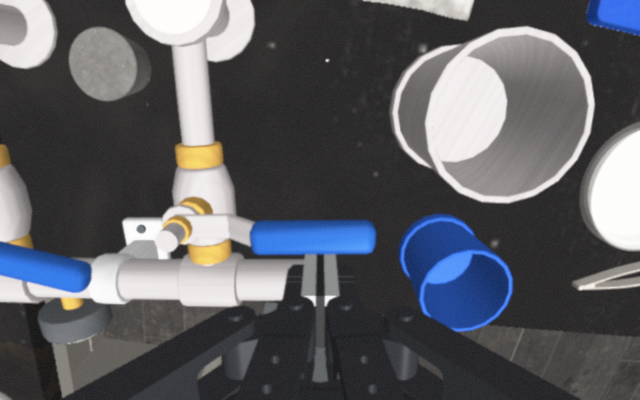

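```bash
python3 - <<'E'
from h import *
def ang(i,o,f):
    h=Q.T@(wray(o,.1,f)-wray(i,.1,f))[:2];return np.degrees(np.arctan2(-h[1],-h[0]))
print(ang((253,237),(374,237),"w4.npz"))
E
python3 -m crank '[[255,[-0.012,-0.004,0],[0,0,0]],[255,[-0.005,0,-0.03],[0,0,0]],[255,[0,0,-0.03],[0,0,0]],[255,[0,0,0],[0,0,0]]]';python3 -c "
from h import *
tilt()
plan('M',[77],-1,clear=.016,z=.15)"
```

```text
89.67671700164266
t: 6.68
position: [0.4366, -0.1675, 0.1545]
tcp_rot: [0.981, -0.196, -0.004, -0.0]
force: [-0.7, 0.3, -0.3]
gripper_width: -0.0001
turn to level: rx 0.08 ry 0.42
now in M [-0.0357 -0.1935] z 0.1545 yaw err -0.29 F [-0.7  0.3 -0.3]
77 st [ 0.0203 -0.0714] shift tool [ 0.0554 -0.1224  0.0039]
```

```bash
python3 -m crank '[[255,[0.028,-0.06,0],[0,0.4,0.3]],[255,[0.027,-0.06,0],[0,0,0]],[255,[0,0,0],[0,0,0]],[255,[0,0,0.028],[0,0,0]],[255,[0,0,0.026],[0,0,0]],[255,[0,0,0],[0,0,0]]]';python3 - <<'E'
from h import *
tilt()
plan('M',[77,70,60,50,40,30,20,10,0,-5],-1,z=.095)
o=arm.observe();np.savez("w5.npz",p=o["position"],q=o["tcp_rot"])
a=arm.camera("wrist")[:,:,::-1];cv2.imwrite("pics/w5.png",a)
E
```

```text
t: 7.42
position: [0.5291, -0.0815, 0.0938]
tcp_rot: [0.98, -0.199, -0.0, 0.003]
force: [-0.6, 0.0, 0.3]
gripper_width: -0.0001
turn to level: rx 0.33 ry -0.02
now in M [ 0.0173 -0.0788] z 0.0938 yaw err -0.65 F [-0.6  0.   0.3]
77 st [ 0.0047 -0.0678] shift tool [-0.0127 -0.0109 -0.0013]
70 st [-0.0029 -0.0681] shift tool [-0.0076  0.0004  0.    ]
60 st [-0.0141 -0.0669] shift tool [-0.0112 -0.0011 -0.    ]
50 st [-0.0253 -0.0636] shift tool [-0.0112 -0.0032 -0.    ]
40 st [-0.0361 -0.0581] shift tool [-0.0108 -0.0054 -0.    ]
30 st [-0.0459 -0.0505] shift tool [-0.0099 -0.0076 -0.    ]
20 st [-0.0543 -0.0407] shift tool [-0.0085 -0.0096 -0.0001]
10 st [-0.0608 -0.0293] shift tool [-0.0066 -0.0114 -0.0001]
0 st [-0.065  -0.0165] shift tool [-0.0043 -0.0127 -0.0001]
-5 st [-0.0663 -0.0117] shift tool [-0.0013 -0.0048 -0.    ]
```

View pics/w5.png

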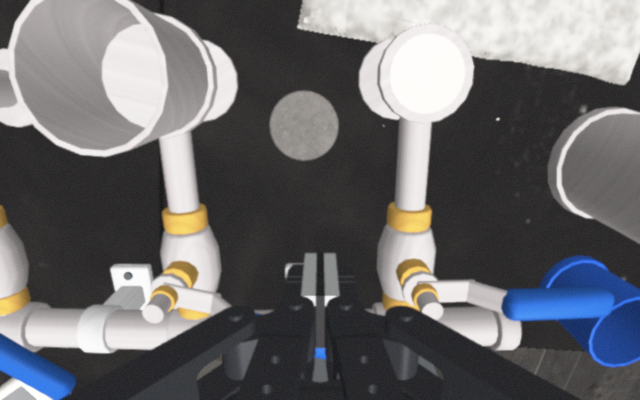

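```bash
python3 -m crank '[[255,[-0.008,-0.009,-0.002],[0.3,0,-0.4]],[255,[-0.012,-0.002,0],[0,0,0]],[255,[-0.011,-0.001,0],[0,0,0]],[255,[-0.011,-0.003,0],[0,0,0]]]';python3 - <<'E'
from h import *
tilt()
plan('M',[50,40,30,20,10,0,-5],-1,z=.097)
E
```

```text
t: 7.98
position: [0.4973, -0.0512, 0.1012]
tcp_rot: [0.981, -0.196, 0.005, 0.0]
force: [-0.1, 0.5, -0.3]
gripper_width: -0.0002
turn to level: rx -0.07 ry -0.56
now in M [-0.0236 -0.0628] z 0.1012 yaw err -0.3 F [-0.1  0.5 -0.3]
50 st [-0.0253 -0.0636] shift tool [-0.0017  0.0008  0.0042]
40 st [-0.0361 -0.0581] shift tool [-0.0108 -0.0054 -0.0001]
30 st [-0.0459 -0.0505] shift tool [-0.0099 -0.0076 -0.0001]
20 st [-0.0543 -0.0407] shift tool [-0.0085 -0.0097 -0.0001]
10 st [-0.0608 -0.0293] shift tool [-0.0066 -0.0114 -0.0001]
0 st [-0.065  -0.0165] shift tool [-0.0042 -0.0128 -0.    ]
-5 st [-0.0663 -0.0117] shift tool [-0.0013 -0.0048 -0.    ]
```

```bash
python3 - <<'E'
from h import *
a=arm.camera("wrist")[:,:,::-1];cv2.imwrite("pics/w6.png",a)
E
```

```text
(no output)
```

View pics/w6.png

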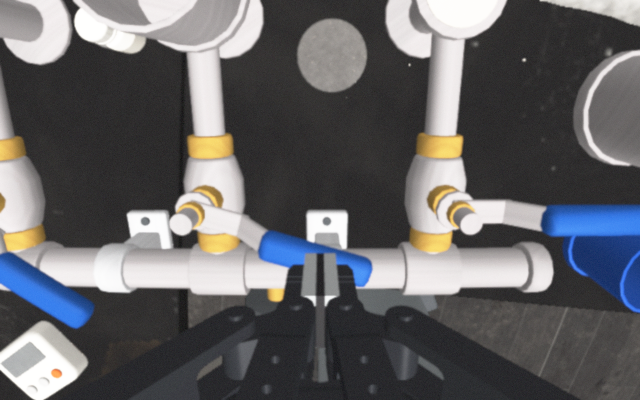

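```bash
python3 - <<'E'
from h import *
o=arm.observe();np.savez("w6.npz",p=o["position"],q=o["tcp_rot"]);print(o["t"],o["position"],o["joint_pos"],o["force"])
cu=Q.T@(o["position"][:2]-ST["M"]);print(cu)
for n,uv,z in(("nutM",(181,221),.098),("hi_c",(263,246),.106),("ho_c",(368,270),.106),("nutR",(465,218),.098)):
    print(n,Q.T@(wray(uv,z,"w6.npz")[:2]-ST["M"]))
a=cv2.imread("pics/w6.png")[200:320,220:420];cv2.imwrite("pics/w6c.png",cv2.resize(a,None,fx=4,fy=4,interpolation=cv2.INTER_CUBIC))
b=(280,170,360,220);a=arm.camera("scene")[b[1]:b[3],b[0]:b[2],::-1];cv2.imwrite("pics/s6.png",cv2.resize(a,None,fx=10,fy=10,interpolation=cv2.INTER_CUBIC))
b=(300,150,380,210);a=arm.camera("side")[b[1]:b[3],b[0]:b[2],::-1];cv2.imwrite("pics/d6.png",cv2.resize(a,None,fx=10,fy=10,interpolation=cv2.INTER_CUBIC))
E
```

```text
8.025 [ 0.49631744 -0.05037678  0.10086291] [-2.08676036e-01 -1.05355061e-01  2.10081302e+00 -2.52444974e-04
  1.13763946e+00  1.75611211e+00] [ 0.33841167  0.68905432 -1.19169289]
[-0.02483429 -0.06247265]
nutM [-0.00258549  0.00244849]
hi_c [-0.0116099 -0.0364925]
ho_c [-0.02374392 -0.08365962]
nutR [-0.00175352 -0.12884923]
```

View pics/w6c.png

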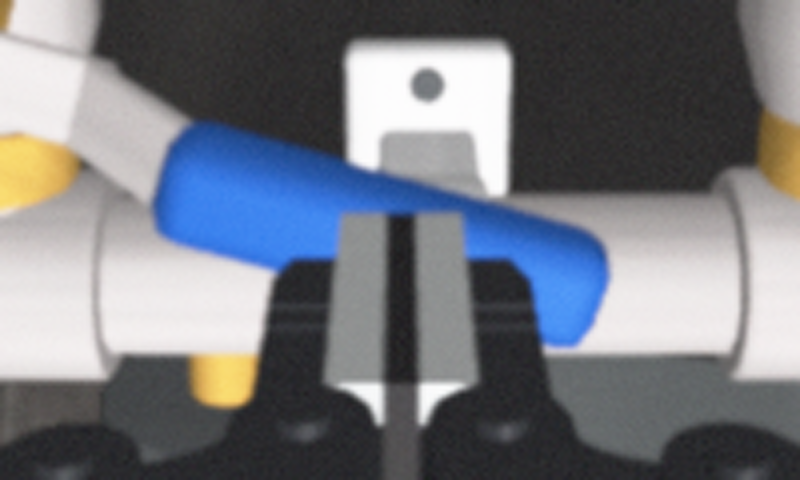

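View pics/s6.png

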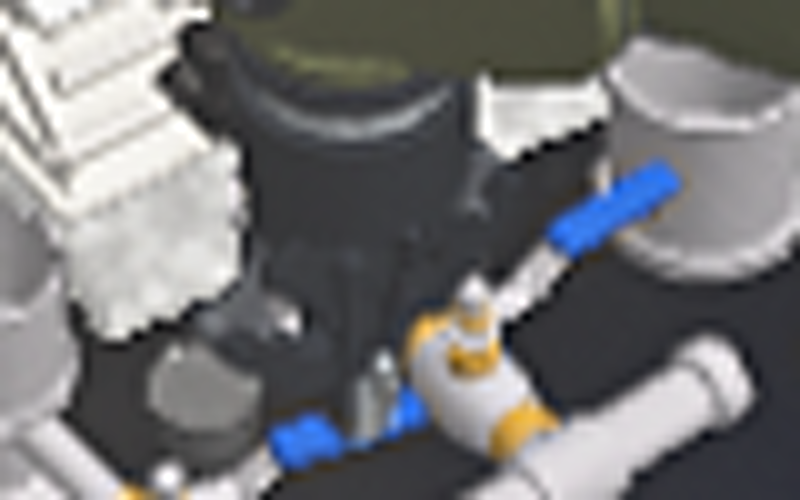

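View pics/d6.png

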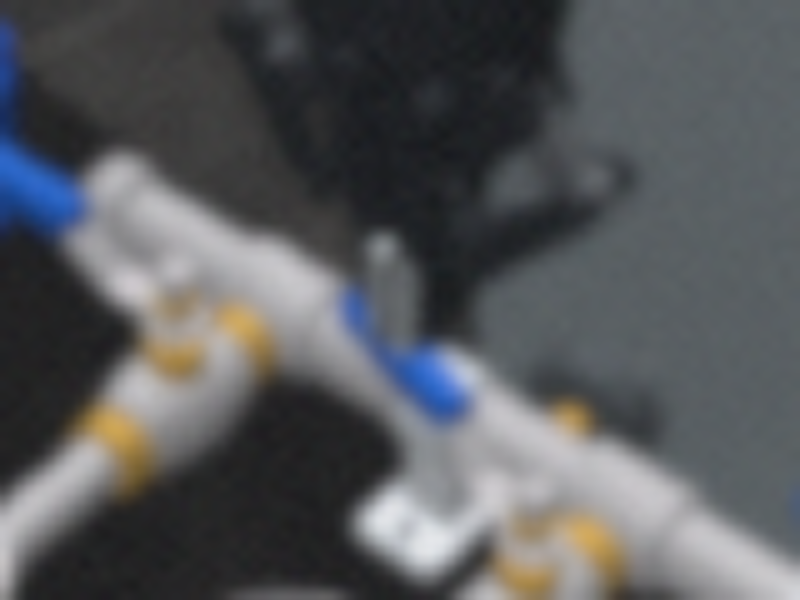

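```bash
python3 -m crank '[[255,[0,0,-0.03],[0,0,0]],[255,[0.022,0.006,0],[0,0,0]],[255,[0.02,0.006,0],[0,0,0]],[255,[0,0,0.024],[0,0,0]],[255,[0,0,0.024],[0,0,0]],[255,[0,0,0],[0,0,0]]]';python3 - <<'E'
from h import *
tilt()
plan('M',[77],-1,z=.083)
a=arm.camera("wrist")[:,:,::-1];cv2.imwrite("pics/w7.png",a)
b=(280,170,360,220);a=arm.camera("scene")[b[1]:b[3],b[0]:b[2],::-1];cv2.imwrite("pics/s7.png",cv2.resize(a,None,fx=10,fy=10,interpolation=cv2.INTER_CUBIC))
E
```

```text
t: 8.88
position: [0.5338, -0.0799, 0.0831]
tcp_rot: [0.981, -0.196, 0.005, 0.001]
force: [-0.2, 0.2, 0.0]
gripper_width: 0.0003
turn to level: rx -0.04 ry -0.61
now in M [ 0.0211 -0.0756] z 0.0831 yaw err -0.26 F [-0.2  0.2  0. ]
77 st [ 0.0047 -0.0678] shift tool [-0.0164 -0.0077 -0.    ]
```

View pics/w7.png

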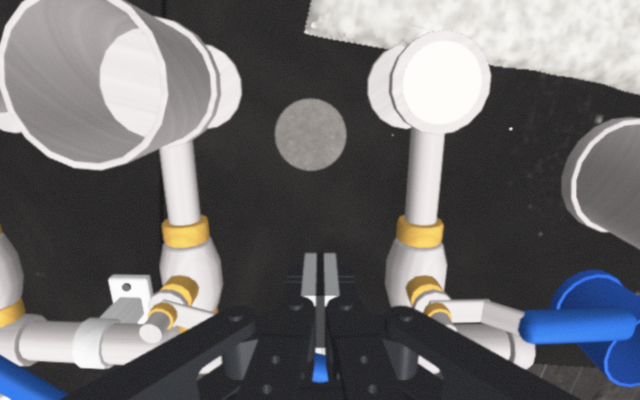

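View pics/s7.png

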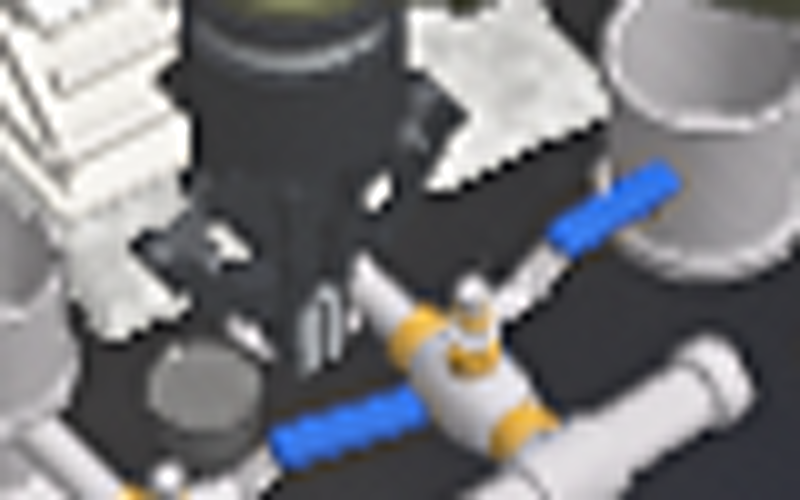

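```bash
python3 - <<'E'
from h import *
p=arm.camera_params("scene");E=np.linalg.inv(p["extrinsics"])
o=arm.observe();R=Ro.from_quat(o["tcp_rot"]).as_matrix()
for x in(-.011,.011):
  for y in (-.009,.009):
    for z in(-.005,.01,.022):
      g=R@[x,y,z]+o["position"]
      q=cv2.projectPoints(g[None],cv2.Rodrigues(E[:3,:3])[0],E[:3,3],p["camera_matrix"],p["dist"])[0].ravel()
      print(x,y,z,((q-[280,170])*10).round())
E
```

```text
-0.011 -0.009 -0.005 [296. 376.]
-0.011 -0.009 0.01 [297. 404.]
-0.011 -0.009 0.022 [297. 426.]
-0.011 0.009 -0.005 [338. 351.]
-0.011 0.009 0.01 [338. 379.]
-0.011 0.009 0.022 [338. 401.]
0.011 -0.009 -0.005 [257. 338.]
0.011 -0.009 0.01 [258. 365.]
0.011 -0.009 0.022 [258. 388.]
0.011 0.009 -0.005 [298. 312.]
0.011 0.009 0.01 [299. 340.]
0.011 0.009 0.022 [299. 362.]
```

```bash
python3 -m crank '[[255,[-0.012,-0.007,0.003],[0,-0.6,0]],[255,[-0.008,-0.001,0],[0,0,0]],[255,[-0.008,0,0],[0,0,0]]]';python3 - <<'E'
from h import *
tilt()
plan('M',[65,60,50,40,30,20,10,0,-5],-1,z=.08)
a=arm.camera("wrist")[:,:,::-1];cv2.imwrite("pics/w8.png",a)
E
```

```text
t: 9.35
position: [0.5135, -0.0612, 0.085]
tcp_rot: [0.981, -0.195, 0.005, -0.0]
force: [2.9, -0.7, 0.1]
gripper_width: -0.0
turn to level: rx -0.15 ry -0.53
now in M [-0.0048 -0.0659] z 0.085 yaw err -0.24 F [ 2.9 -0.7  0.1]
65 st [-0.0085 -0.0678] shift tool [-0.0037  0.0019  0.0049]
60 st [-0.0141 -0.0669] shift tool [-0.0056 -0.0008 -0.    ]
50 st [-0.0253 -0.0636] shift tool [-0.0112 -0.0032 -0.0001]
40 st [-0.0361 -0.0581] shift tool [-0.0108 -0.0055 -0.0001]
30 st [-0.0459 -0.0505] shift tool [-0.0099 -0.0076 -0.0001]
20 st [-0.0543 -0.0407] shift tool [-0.0085 -0.0097 -0.0001]
10 st [-0.0608 -0.0293] shift tool [-0.0065 -0.0114 -0.    ]
0 st [-0.065  -0.0165] shift tool [-0.0042 -0.0128 -0.    ]
-5 st [-0.0663 -0.0117] shift tool [-0.0013 -0.0048  0.    ]
```

View pics/w8.png

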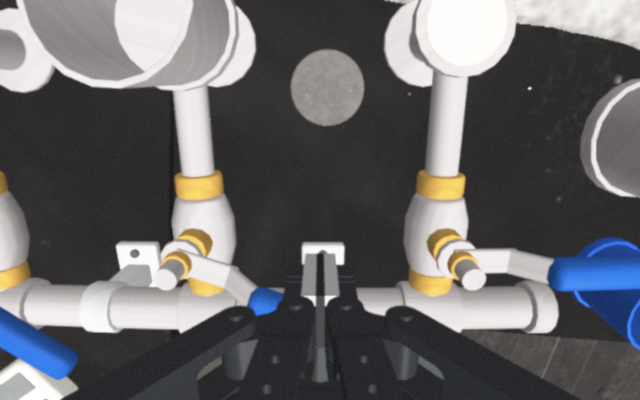

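```bash
python3 -m crank '[[255,[-0.009,0,0.005],[0,-0.5,0]],[255,[-0.011,-0.003,0.001],[0,0,0]],[255,[-0.011,-0.005,0.001],[0,0,0]],[255,[-0.01,-0.008,0.001],[0,0,0]]]';python3 - <<'E'
from h import *
tilt()
plan('M',[30,20,10,0,-5],-1,z=.081)
a=arm.camera("wrist")[:,:,::-1];cv2.imwrite("pics/w9.png",a)
E
```

```text
t: 9.9
position: [0.4812, -0.0302, 0.0782]
tcp_rot: [0.981, -0.196, 0.003, -0.001]
force: [2.1, -3.2, 1.1]
gripper_width: 0.0
turn to level: rx -0.14 ry -0.33
now in M [-0.0465 -0.0495] z 0.0782 yaw err -0.3 F [ 2.1 -3.2  1.1]
30 st [-0.0459 -0.0505] shift tool [ 0.0006  0.0009 -0.0027]
20 st [-0.0543 -0.0407] shift tool [-0.0085 -0.0097 -0.    ]
10 st [-0.0608 -0.0293] shift tool [-0.0066 -0.0114 -0.    ]
0 st [-0.065  -0.0165] shift tool [-0.0042 -0.0128  0.    ]
-5 st [-0.0663 -0.0117] shift tool [-0.0013 -0.0048  0.    ]
```

View pics/w9.png

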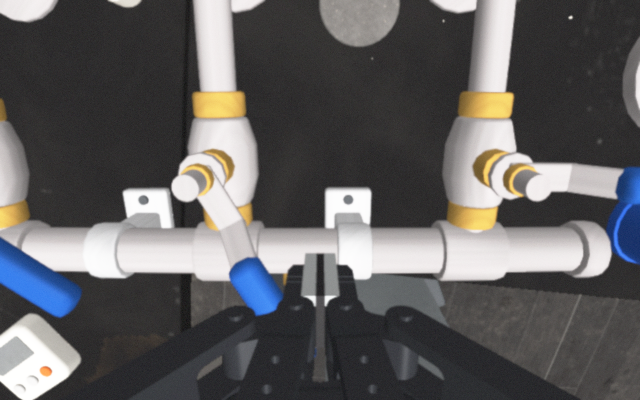

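```bash
python3 -m crank '[[255,[-0.008,-0.009,-0.002],[0,-0.3,0]],[255,[-0.007,-0.011,0],[0,0,0]],[255,[-0.004,-0.013,0],[0,0,0]],[255,[-0.001,-0.004,0],[0,0,0]]]';python3 - <<'E'
from h import *
tilt()
plan('M',[0,-5],-1,z=.081)
o=arm.observe();np.savez("w10.npz",p=o["position"],q=o["tcp_rot"])
a=arm.camera("wrist")[:,:,::-1];cv2.imwrite("pics/w10.png",a)
E
```

```text
t: 10.45
position: [0.4729, 0.0045, 0.0793]
tcp_rot: [0.981, -0.191, -0.001, 0.014]
force: [-3.4, -28.5, 3.4]
gripper_width: -0.0004
turn to level: rx 1.63 ry -0.18
now in M [-0.0673 -0.0206] z 0.0793 yaw err 0.23 F [ -3.4 -28.5   3.4]
0 st [-0.065  -0.0165] shift tool [ 0.0023 -0.004  -0.0018]
-5 st [-0.0663 -0.0117] shift tool [-0.0013 -0.0048 -0.0001]
```

View pics/w10.png

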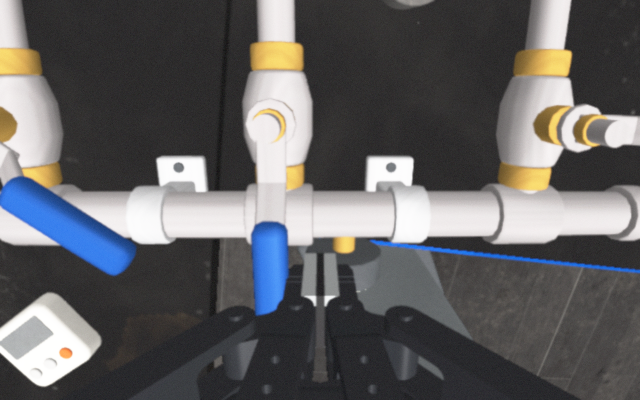

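```bash
python3 -m crank '[[255,[0,0.012,0],[0,0,0]],[255,[0,0.004,-0.035],[0,0,0]],[255,[0,0,-0.035],[0,0,0]],[255,[0,0,0],[0,0,0]]]';python3 - <<'E'
from h import *
tilt()
plan('L',[53],1,clear=.015,z=.15)
o=arm.observe();np.savez("w11.npz",p=o["position"],q=o["tcp_rot"])
a=arm.camera("wrist")[:,:,::-1];cv2.imwrite("pics/w11.png",a)
E
```

```text
t: 11.0
position: [0.465, -0.0059, 0.1492]
tcp_rot: [0.981, -0.192, -0.006, 0.013]
force: [-0.3, -0.5, -0.9]
gripper_width: 0.0
turn to level: rx 1.56 ry 0.34
now in L [-0.0705 -0.1628] z 0.1492 yaw err 0.21 F [-0.3 -0.5 -0.9]
53 st [-0.0683 -0.0299] shift tool [ 0.0027 -0.1328 -0.0044]
```

View pics/w11.png

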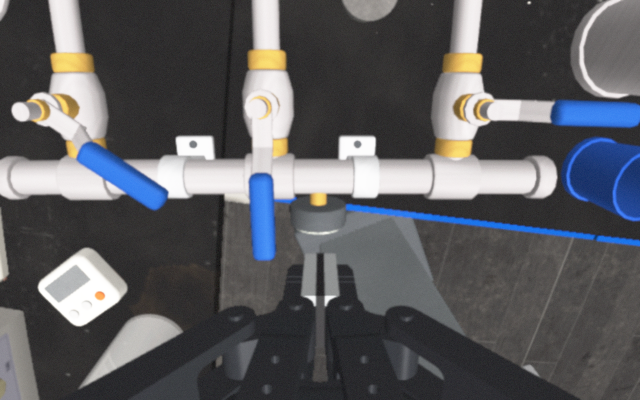

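```bash
python3 -m crank '[[255,[0,-0.06,0],[1.5,0.3,0]],[255,[0,-0.06,0],[0,0,0]],[255,[0,-0.01,0],[0,0,0]],[255,[0,0,0.034],[0,0,0]],[255,[0,0,0.033],[0,0,0]],[255,[0,0,0],[0,0,0]]]';python3 - <<'E'
from h import *
tilt()
plan('L',[53,60,70,80,90,95],1,z=.081)
o=arm.observe();np.savez("w12.npz",p=o["position"],q=o["tcp_rot"])
a=arm.camera("wrist")[:,:,::-1];cv2.imwrite("pics/w12.png",a)
E
```

```text
t: 11.8
position: [0.5057, 0.119, 0.0666]
tcp_rot: [0.981, -0.192, -0.01, 0.002]
force: [-0.4, 0.1, 0.6]
gripper_width: 0.0001
turn to level: rx 0.45 ry 1.13
now in L [-0.0802 -0.0318] z 0.0666 yaw err 0.17 F [-0.4  0.1  0.6]
53 st [-0.0563 -0.039 ] shift tool [ 0.0236  0.0073 -0.0148]
60 st [-0.0509 -0.0457] shift tool [ 0.0053  0.0067 -0.0001]
70 st [-0.0416 -0.054 ] shift tool [ 0.0093  0.0084 -0.0001]
80 st [-0.0305 -0.0606] shift tool [ 0.0111  0.0066 -0.0002]
90 st [-0.018 -0.065] shift tool [ 0.0125  0.0044 -0.0002]
95 st [-0.013  -0.0664] shift tool [ 0.0049  0.0014 -0.0001]
```

View pics/w12.png

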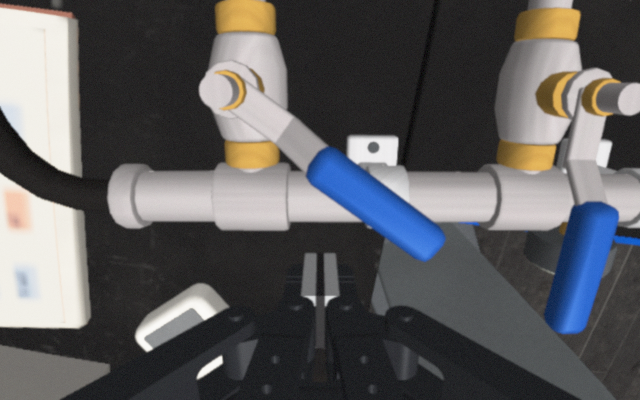

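```bash
python3 -m crank '[[255,[0,0,-0.014],[0.4,1,0]],[255,[0.012,0.004,0],[0,0,0]],[255,[0.011,0.004,0],[0,0,0]],[255,[0.006,0.007,0],[0,0,0]]]';python3 - <<'E'
from h import *
tilt()
plan('L',[60,70,80,90,95],1,z=.081)
a=arm.camera("wrist")[:,:,::-1];cv2.imwrite("pics/w13.png",a)
E
```

```text
t: 12.35
position: [0.5325, 0.0932, 0.0882]
tcp_rot: [0.981, -0.192, 0.004, -0.002]
force: [-1.1, 3.6, -1.0]
gripper_width: -0.0001
turn to level: rx -0.33 ry -0.44
now in L [-0.0457 -0.0455] z 0.0882 yaw err 0.14 F [-1.1  3.6 -1. ]
60 st [-0.0509 -0.0457] shift tool [-0.0053  0.0002  0.0071]
70 st [-0.0416 -0.054 ] shift tool [0.0093 0.0084 0.    ]
80 st [-0.0305 -0.0606] shift tool [0.0111 0.0066 0.    ]
90 st [-0.018 -0.065] shift tool [0.0125 0.0044 0.0001]
95 st [-0.013  -0.0664] shift tool [0.0049 0.0014 0.    ]
```

View pics/w13.png

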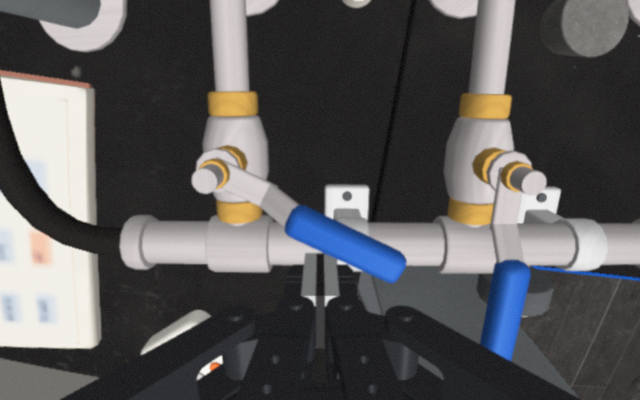

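```bash
python3 -m crank '[[255,[0.005,0.008,0.006],[0,-0.4,0]],[255,[0.01,0.006,0],[0,0,0]],[255,[0.011,0.004,0],[0,0,0]],[255,[0.008,0.001,0],[0,0,0]]]';python3 - <<'E'
from h import *
tilt()
plan('L',[90,95],1,z=.081)
o=arm.observe();np.savez("w14.npz",p=o["position"],q=o["tcp_rot"])
a=arm.camera("wrist")[:,:,::-1];cv2.imwrite("pics/w14.png",a)
E
```

```text
t: 12.9
position: [0.5499, 0.0645, 0.0804]
tcp_rot: [0.981, -0.194, -0.012, -0.006]
force: [-39.9, 24.8, 30.1]
gripper_width: 0.0
turn to level: rx -0.37 ry 1.52
now in L [-0.0187 -0.0655] z 0.0804 yaw err -0.03 F [-39.9  24.8  30.1]
90 st [-0.018 -0.065] shift tool [ 0.0006 -0.0005 -0.0006]
95 st [-0.013  -0.0664] shift tool [ 0.0049  0.0014 -0.0001]
```

View pics/w14.png

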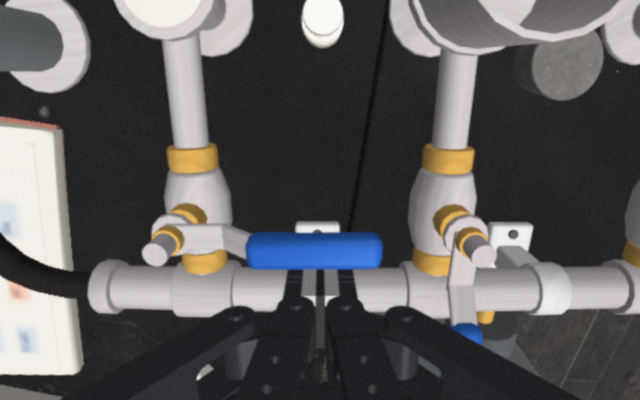

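```bash
python3 -m crank '[[255,[-0.012,0,0],[0,0,0]],[255,[-0.01,0,0],[0,0,0]],[255,[0,0,-0.05],[0,0,0]],[255,[0,0,-0.05],[0,0,0]],[255,[-0.03,0,-0.05],[0,1,0]],[255,[0,0,0],[0,0,0]]]';python3 - <<'E'
from h import *
tilt()
o=arm.observe();np.savez("w15.npz",p=o["position"],q=o["tcp_rot"])
a=arm.camera("wrist")[:,:,::-1];cv2.imwrite("pics/w15.png",a)
a=arm.camera("scene")[160:320,210:410,::-1]; cv2.imwrite("pics/s15.png",cv2.resize(a,None,fx=4,fy=3.75,interpolation=cv2.INTER_CUBIC))
E
```

```text
t: 13.7
position: [0.5054, 0.0796, 0.2361]
tcp_rot: [0.981, -0.194, -0.002, -0.002]
force: [0.9, -0.5, -0.6]
gripper_width: -0.0001
turn to level: rx -0.14 ry 0.31
```

View pics/w15.png

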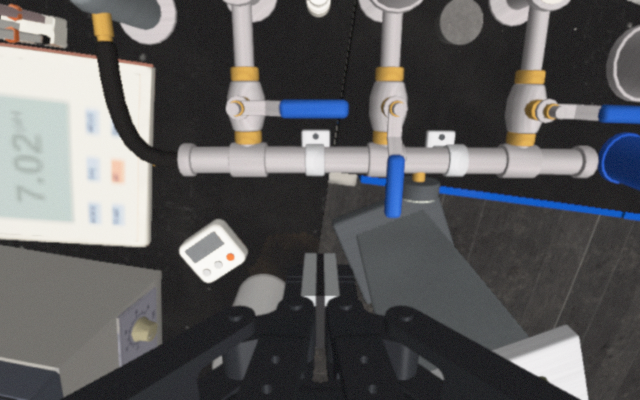

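View pics/s15.png

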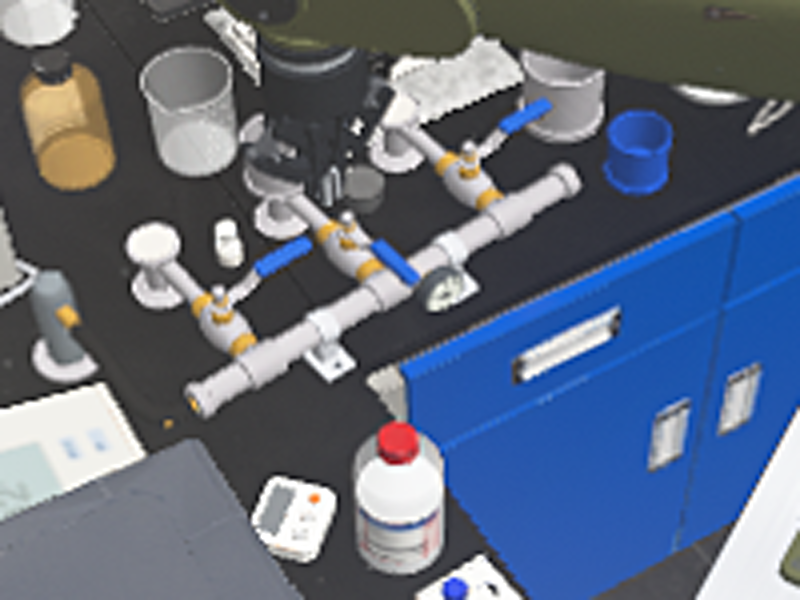

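```bash
python3 - <<'E'
from h import *
f="w15.npz"
n=[wray(u,.098,f) for u in((236,107),(393,107),(541,107))]
d=(n[0]-n[2])[:2];yaw=np.arctan2(-d[0],d[1]);print(np.degrees(yaw))
for k,i,o in(("L",(281,109),(347,109)),("M",(397,158),(394,215))):
    h=(wray(o,.106,f)-wray(i,.106,f))[:2];print(k,(np.degrees(np.arctan2(h[1],h[0])-yaw)%360-180).round(1))
m=wray((268,124.0),.067,f)
h=(wray((276,308),.106,"w2.npz"))
a=cv2.imread("pics/w11.png")
h=(wray((638,116),.106,"w11.npz")-wray((556,111),.106,"w11.npz"))[:2];print("R",(np.degrees(np.arctan2(h[1],h[0])-yaw)%360-180).round(1))
E
```

```text
-21.99710061851297
L 89.6
M 0.4
R 88.3
```

```bash
python3 - <<'E'
from h import *
a=arm.camera("side")[140:290,250:450,::-1]; cv2.imwrite("pics/sd15.png",cv2.resize(a,None,fx=4,fy=4,interpolation=cv2.INTER_CUBIC))
E
```

```text
(no output)
```

View pics/sd15.png

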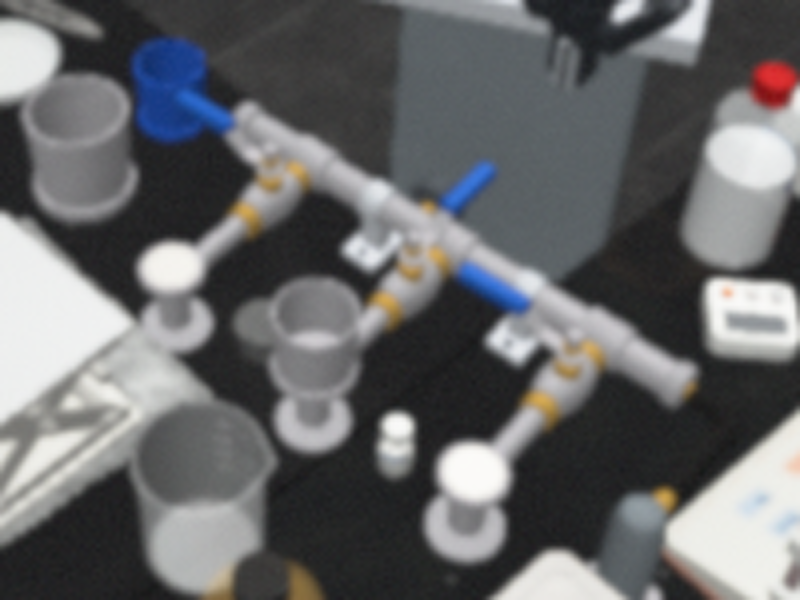

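Side view: the cup at (316,335), vial, stopper, timer and beaker sit at the same pixels as at the start. The middle lever points to the robot and the outer two are square across.

```bash
python3 -c "
from workcell import arm
print(arm.finish_job())"
```

```text
the job is handed in; nothing more can be done
None
```

All three valves are set and the job is handed in at about 14 s, but I can't rule out that one or two finger slips broke the "lever between the fingers" rule. No verdict was reported.

**What I did:** The cup is on the middle station, so that is the one I opened. I pushed its lever clockwise to the open stop. The right and left levers I pushed counter-clockwise to their closed stops. All pushes used closed fingers against the side of the handle.

**Last checks:**

| Check | Result |
|---|---|
| Middle lever (should be 0°) | about 0.4° in the wrist picture |
| Left lever (should be 90°) | about 89.6° in the wrist picture |
| Right lever (should be 90°) | 89.7° at its stop, 88.3° in a later picture near the image edge |
| Cup, vial, stopper, timer, beaker | at their starting pixels in the side view |
| Tweezers | mostly outside the final pictures; not measured |
| Glass dish, wash bottle | only judged by eye |
| Arm | clear of everything, force about 0 |

**What disagreed:**
- **Fingertip length:** The closed fingertips seemed to sit about 5 mm behind the TCP, not the stated 22 mm ahead of it. Both the contacts and the camera views pointed to this.
- **Slips:** Because of that, my first push on the right lever and on the middle lever rode over the handle. I repeated both pushes lower and they worked. During those slips the grasp point calculated from the stated tool geometry passed through or near the handle. With the observed finger length it would have been above the handle.
- **Stop force:** The push onto the left stop peaked at about 56 N at the wrist, through the fingertips. That is under the 120 N wrist limit.

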